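Shim the rocking bench scale

TASK

The white bench scale rocks because the foot under the corner with the red dot is too short. Using your fingertips only, push the orange wedge along the bench, thin end first, under that short foot with the foot well on the ramp, until it is snug and the scale no longer rocks, without jacking the scale out of level or shoving it away; then press down firmly on the red dot to check that the corner stays put, and draw the hand clear. Do not pick up the wedge or the scale, and leave the other things alone.

Things in the scene. Friction and masses are not known exactly. Their poses are not given: they have to be found in the camera images.
- scale: white bench scale, 220 (x) x 200 (y) mm, about 1.8 kg, free to slide. Origin: bench level under its middle; x back, y left, z up. Housing from 20 to 62 mm above the bench; round steel pan 132 mm across, centre at x +28 mm, top 73 mm up. Rubber feet, 22 mm across, at x +-88, y +-80 mm. It stands level on three; a light press (2 to 5 N) on the corner of the short foot tips it onto that foot
- wedge: orange wedge, 56 mm wide (x), 94 mm long (y), 60 g, flat on the bench. Origin: centre of its underside. Thin end (2 mm high) at y -47 mm; ramp rises 1 in 6 to 16 mm at y +37; then a heel 10 mm long, 20 mm high. Starts left of the scale, thin end roughly towards the short foot. Slides with under 1 N until the ramp meets the foot, then resists steeply; it stays where driven
- heel (a point): centre of the wedge's flat upright heel face (y +47 mm of the wedge), the face to push; 10 mm above the bench; axes as the wedge's
- thin_end (a point): middle of the wedge's thin end, 1 mm above its underside; axes as the wedge's
- dot (a point): centre of the red dot (18 mm across) on top of the housing, straight above the short foot, 62 mm above the bench; axes as the scale's
- short_foot (a point): centre of the underside of the short foot (x -88, y +80 mm of the scale), 9 mm above the bench while the scale is level; 20 mm in from the left edge of the housing; rounded rim; axes as the scale's. Each 6 mm that the wedge is driven past first contact lifts it by 1 mm
- gauge_block: bystander: plain steel block 60 x 40 x 22 mm, loose, origin under its centre
- loupe: bystander: black eye loupe, 40 mm across, 30 mm high, loose, origin under its centre
Mind the look-alikes: they are no part of the job. Several things have the shape of the wedge; the one meant has the colours described above.

How it is judged:
By the outcome, as a careful person would: the job done as asked, in the order asked, and still so for the second after the job is handed in, with the robot touching nothing.
It also fails if it takes over 51 s, if anything falls off the work surface, if the arm or the gripper's body presses on something with over 40 N, if the wrist force passes 120 N, or if a joint passes its speed limit or range.

ROBOT

A 6-joint arm with a two-finger parallel gripper is mounted at the origin on a cart in front of the work surface, level with it; the furniture and walls round the work are solid. World frame = base frame: x ahead of the robot, y to its left, z up, the work surface at z = 0. Lengths are in m, angles in rad, forces in N, time in s.
With the tool pointing down it reaches from about 0.3 to 0.875 m from the base axis. Payload 6.4 kg.
Tool frame: the origin (TCP) lies where the fingers leave the gripper's body, on its centre line; the fingertips stand 73 mm ahead of it and the grasp point (between the pads) lies 54 mm ahead of it; z points along the fingers, y is the line along which they close (so a half turn about z gives the same grasp; the last joint's range is limited). The gripper opens to 85 mm and grips with 20 to 120 N. Pads are 22 mm wide; open, the fingers measure 114 mm over their backs; the gripper's body (76 mm by 85 mm) begins 54 mm behind the grasp point. The pads swing forward as they close: fully open they stand 13 mm farther back than shut.
Start: joints at [-1.409, 0.181, 1.607, -0, 1.354, -0.206], TCP at [0.207, -0.537, 0.304] pointing down, gripper open.
Joint ranges: [-2.99, 2.99], [-0.89, 2.07], [0.3, 2.58], [-1.14, 4.28], [0, 2.63], [-3.12, 3.12]. Speed limits (rad/s): [2.57, 2.57, 3.01, 3.14, 3.14, 3.14].

INTERFACE

Orientations are given as a unit quaternion [w, x, y, z].
In Python, from bench import ctrl gives the robot as it stands.
- The arm moves only by the tool carry_out, never from a script. Its argument "steps" is one flat list of numbers, 7 for each row, row after row: the shift along the tool's x, y, z in m, then the turn, a rotation vector about the tool's x, y, z in rad, then the opening, from 0 (shut) to 1 (fully open). In form: [dx, dy, dz, wx, wy, wz, claw, dx, dy, dz, wx, wy, wz, claw, ...]. A call has 1 to 20 rows; each row is the pose to reach, as a shift and turn from the pose commanded when the call began, along the tool's axes at that moment; what a row does not reach only later rows make up. A row lasts 1/10 s, in which the tool goes at most 50 mm and 8.59 degrees, less where a joint would pass 70% of its speed; a pose out of reach is approached as far as the arm can. A call with a gripper value outside its range is refused whole. The fingers move at their own pace and stop on an object; the grip force is fixed at half the most. Time passes only in rows, so rows that repeat a pose let the fingers close. It gives the time, the measured TCP pose, the force, the opening and the grip force at its end, in the units of the state.
- ctrl.get_obs(): the state, without advancing time (a new reading comes with each control period).
- ctrl.camera(name): name is "scene" or "top" or "wrist"; returns the picture (480x640x3 uint8, red, green, blue); there is no depth.
- ctrl.camera_params(name): a dict with "vertical_fov" (degrees; the focal length in pixels is half the picture's height over the tangent of half this angle, whatever the lens; pixels are square), "cx", "cy" (the principal point, pixels), "cam_to_world" (4x4, takes a point from camera to world coordinates); the wrist camera has in their place "hand_eye" (4x4, takes a point from camera to tool coordinates, whose origin is the TCP and whose axes are the flange's). Camera axes: x right, y down, z forward; pixel columns grow to the right and rows downward; lengths in m; the calibration is good to about 2 mm. A picture is of the moment at which its call begins: read the wrist's pose just before it. camera_params takes no time and is no camera call.
- ctrl.hand_in(): hands the job in; it is judged then, once.
The state is a dict: "time_s": time; "q": joint angles; "dq": joint speeds; "joint_efforts": joint torques, N m; "eef_pos": TCP position; "eef_rot": TCP orientation; "wrist_force": force on the tool from outside, world axes, zero at the start; "torque": the same for the moment, N m; "opening": opening from 0.0 (shut) to 1.0 (fully open); "grasp_force": force on a finger pad.
Only numpy, scipy, OpenCV 4.12 (cv2) and the standard library are available. Lean on these libraries where they do the work, as an engineer would, in place of code of your own. Each camera call takes 0.05 s, during which the arm holds its last target. There are 200 camera calls.

## Working session

There is one attempt and no reset: what is moved stays moved. The work goes in short steps, Python scripts to look and compute and a tool call to move; the robot and the scene stay as the last step left them, time stands still between calls to the robot, and variables do not carry over. Pictures are saved under pics/ and viewed, at most 10 in all, crops included, and the job is handed in when it is done.

Besides the shell and the picture viewer there is one more tool, called after "Request:" by a JSON object that holds its "api" and its "payload", one argument or row to a line. carry_out: Moves the arm, as the interface text tells. Its arguments: {"type":"object","properties":{"steps":{"type":"array"}},"required":["steps"]}

```bash
mkdir -p pics; cat > h.py <<'E'
import numpy as np, cv2
from bench import ctrl
from scipy.spatial.transform import Rotation as R
def snap(n,f):
    im=ctrl.camera(n); cv2.imwrite('pics/'+f,im[:,:,::-1]); return im
def ray(n,u,v,z):
    p=ctrl.camera_params(n); f=240/np.tan(np.radians(p['vertical_fov'])/2)
    d=np.array([(u-p['cx'])/f,(v-p['cy'])/f,1])
    if 'cam_to_world' in p: T=np.array(p['cam_to_world'])
    else:
        o=ctrl.get_obs(); T=np.eye(4); q=np.array(o['eef_rot']); T[:3,:3]=R.from_quat(q[[1,2,3,0]]).as_matrix(); T[:3,3]=o['eef_pos']; T=T@np.array(p['hand_eye'])
    d=T[:3,:3]@d; c=T[:3,3]; return c+d*(z-c[2])/d[2]
E
python3 - <<'E'
from h import *
o=ctrl.get_obs(); print({k:np.round(v,3) for k,v in o.items()})
snap('top','top.png'); snap('scene','scene.png')
for n in('top','scene','wrist'): print(n,ctrl.camera_params(n))
E
```

```text
{'time_s': np.float64(0.0), 'q': array([-1.409,  0.182,  1.608,  0.   ,  1.354, -0.206]), 'dq': array([ 0.001, -0.001, -0.002, -0.   , -0.002, -0.   ]), 'joint_efforts': array([-0.0000e+00, -4.4487e+01, -3.5134e+01, -0.0000e+00,  9.0000e-03,
        0.0000e+00]), 'eef_pos': array([ 0.207, -0.536,  0.303]), 'eef_rot': array([-0.001,  0.983,  0.183,  0.   ]), 'wrist_force': array([-0.534, -0.035, -0.377]), 'torque': array([0.036, 0.009, 0.013]), 'grasp_force': np.float64(0.0), 'opening': np.float64(1.0)}
top {'vertical_fov': 55.288380896491994, 'cx': 320.97947620772777, 'cy': 240.95105790896926, 'cam_to_world': array([[ 8.78482592e-02, -9.75131642e-01,  2.03472268e-01,
         3.50805318e-01],
       [-9.96133586e-01, -8.58422953e-02,  1.86809884e-02,
        -7.45988289e-02],
       [-7.49896407e-04, -2.04326652e-01, -9.78902476e-01,
         9.49864358e-01],
       [ 0.00000000e+00,  0.00000000e+00,  0.00000000e+00,
         1.00000000e+00]])}
scene {'vertical_fov': 43.06693739960264, 'cx': 316.1487835865156, 'cy': 244.96577701160902, 'cam_to_world': array([[-0.74330601, -0.39240867,  0.54176711, -0.23062013],
       [-0.66886595,  0.4230139 , -0.61129174,  0.82440128],
       [ 0.01070116, -0.81674639, -0.57689758,  0.90572835],
       [ 0.        ,  0.        ,  0.        ,  1.        ]])}
wrist {'vertical_fov': 68.3436419759819, 'cx': 316.54277757874684, 'cy': 240.27646782780607, 'hand_eye': array([[ 9.17244624e-04, -9.62806620e-01, -2.70189880e-01,
         6.76322489e-02],
       [ 9.99999548e-01,  9.50997353e-04,  5.98713263e-06,
        -8.56501401e-04],
       [ 2.51185410e-04, -2.70189764e-01,  9.62807057e-01,
        -7.07619342e-02],
       [ 0.00000000e+00,  0.00000000e+00,  0.00000000e+00,
         1.00000000e+00]])}
```

View pics/top.png

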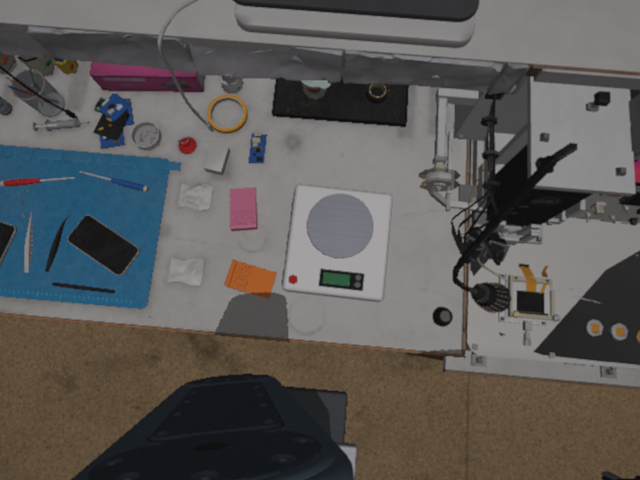

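View pics/scene.png

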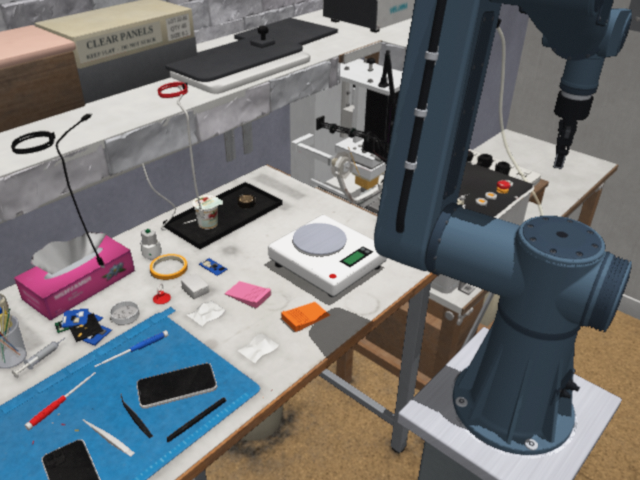

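The top view shows the orange wedge near (250,279), the red dot at (293,280) and the scale at about (338,243). The scene view has the wedge at (305,316). I'll enlarge both.

```bash
python3 - <<'E'
from h import *
a=cv2.imread('pics/top.png')[175:315,215:405]; b=cv2.imread('pics/scene.png')[205:340,225:405]
a=cv2.resize(a,None,fx=4,fy=4,interpolation=cv2.INTER_CUBIC)
b=cv2.resize(b,None,fx=4,fy=4,interpolation=cv2.INTER_CUBIC)
cv2.imwrite('pics/ca.png',a);cv2.imwrite('pics/cb.png',b)
E
```

```text
(no output)
```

View pics/ca.png

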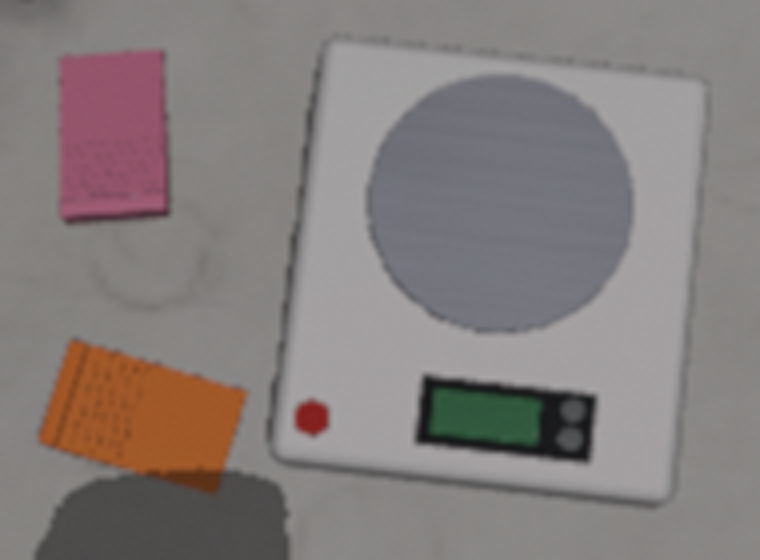

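View pics/cb.png

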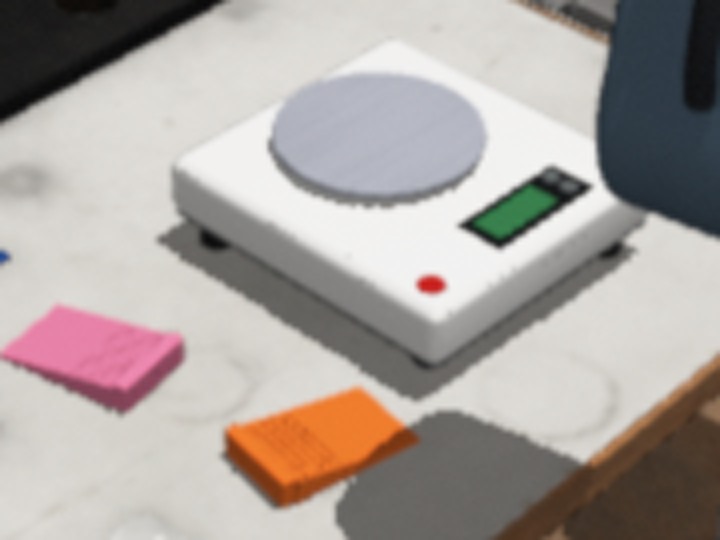

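Top crop: the wedge heel's top corners are at (72,340) and (40,440), and the thin corners at (246,392) and (217,491). The dot is at (312,418). The scene crop puts the dot at (431,284).

```bash
python3 - <<'E'
from h import *
T=lambda u,v,z: ray('top',215+u/4,175+v/4,z)
S=lambda u,v,z: ray('scene',225+u/4,205+v/4,z)
h1,h2=T(72,340,.02),T(40,440,.02); t1,t2=T(246,392,.002),T(217,491,.002)
d=T(312,418,.062); c=T(500,203,.073)
for n,v in dict(h1=h1,h2=h2,t1=t1,t2=t2,heel=(h1+h2)/2,thin=(t1+t2)/2,dot=d,pan=c).items(): print(n,v.round(4))
for u,v in[(330,40),(707,82),(672,502),(272,460)]: print('corner',T(u,v,.06).round(4))
print('scene dot',S(431,284,.062),'heel',S(227,430,.02),S(280,490,.02),'thin',S(362,388,.002),S(418,440,.002),'pan',S(380,136,.073))
y=(h1+h2)/2-(t1+t2)/2; print('wedge dir',np.degrees(np.arctan2(-y[1],-y[0])),np.linalg.norm(y))
E
```

```text
h1 [0.4884 0.1198 0.02  ]
h2 [0.4359 0.1294 0.02  ]
t1 [0.4718 0.0298 0.002 ]
t2 [0.4194 0.0391 0.002 ]
heel [0.4621 0.1246 0.02  ]
thin [0.4456 0.0345 0.002 ]
dot [ 0.4543 -0.0102  0.062 ]
pan [ 0.5668 -0.0925  0.073 ]
corner [6.475e-01 2.000e-04 6.000e-02]
corner [ 0.642  -0.1922  0.06  ]
corner [ 0.4292 -0.1873  0.06  ]
corner [0.4324 0.0073 0.06  ]
scene dot [ 0.45368861 -0.00525135  0.062     ] heel [0.48549621 0.1264973  0.02      ] [0.43147634 0.14136284 0.02      ] thin [0.46880773 0.03487871 0.002     ] [0.41650618 0.04657579 0.002     ] pan [ 0.56125005 -0.08277982  0.073     ]
wedge dir -100.39254803423512 0.09340032343903079
```

```bash
cat >> h.py <<'E'
def row(*tg):
    o=ctrl.get_obs(); q=np.array(o['eef_rot']); M=R.from_quat(q[[1,2,3,0]])
    for x,y,z,phi in tg:
        p=np.radians(phi); c,s=np.cos(p),np.sin(p)
        W=R.from_matrix(np.array([[c,s,0],[s,-c,0],[0,0,-1]]))
        print((M.inv().apply(np.array([x,y,z])-o['eef_pos'])).round(4),(M.inv()*W).as_rotvec().round(4))
E
python3 -c "
from h import *
row((.27,-.3,.36,50),(.45,.10,.22,80))"
```

```text
[ 0.144  -0.1977 -0.0566] [-0.0015 -0.0007 -0.5049]
[ 0.4557 -0.506   0.084 ] [-0.0013 -0.0011 -1.0285]
```

Request:
{"api": "carry_out", "payload": {
  "steps": [0.144,-0.198,-0.057,0,0,-0.505,0.3,0.144,-0.198,-0.057,0,0,-0.505,0.3,0.144,-0.198,-0.057,0,0,-0.505,0.3,0.144,-0.198,-0.057,0,0,-0.505,0.3,0.144,-0.198,-0.057,0,0,-0.505,0.3,0.456,-0.506,0.084,0,0,-1.028,0.3,0.456,-0.506,0.084,0,0,-1.028,0.3,0.456,-0.506,0.084,0,0,-1.028,0.3,0.456,-0.506,0.084,0,0,-1.028,0.3,0.456,-0.506,0.084,0,0,-1.028,0.3,0.456,-0.506,0.084,0,0,-1.028,0.3,0.456,-0.506,0.084,0,0,-1.028,0.3,0.456,-0.506,0.084,0,0,-1.028,0.3,0.456,-0.506,0.084,0,0,-1.028,0.3,0.456,-0.506,0.084,0,0,-1.028,0.3,0.456,-0.506,0.084,0,0,-1.028,0.3,0.456,-0.506,0.084,0,0,-1.028,0.3]
}}

```text
time_s: 1.8
eef_pos: [0.45, 0.099, 0.2198]
eef_rot: [-0.0, 0.766, 0.643, -0.0]
wrist_force: [0.2, 0.0, -0.5]
opening: 0.297
grasp_force: 0.0
```

```bash
python3 -c "
from h import *
snap('wrist','w1.png');o=ctrl.get_obs();print(o['eef_pos'],o['opening'],o['wrist_force'])"
```

```text
[0.45016654 0.09853518 0.2201893 ] 0.30180071863604147 [0.16322981 0.78310892 0.40902778]
```

View pics/w1.png

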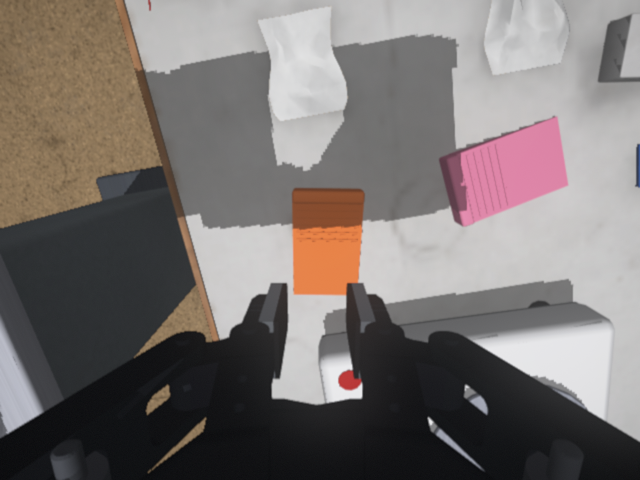

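The wrist view shows the wedge's heel edge from (293,190) to (364,190), its thin end from (293,294) to (359,295), and the red dot at (349,380).

```bash
python3 - <<'E'
from h import *
W=lambda u,v,z: ray('wrist',u,v,z)
h1,h2,t1,t2=W(364,190,.02),W(293,189.5,.02),W(359.5,295,.002),W(293,294,.002)
h=(h1+h2)/2;t=(t1+t2)/2
print(h1,h2,t1,t2,'\nheel',h,'thin',t,np.degrees(np.arctan2(*(h-t)[[1,0]])),np.linalg.norm(h-t),'\ndot',W(349,380,.062))
print(W(320,340,.06),W(608,308,.06),'left edge')
E
```

```text
[0.49054166 0.12459383 0.02      ] [0.43711052 0.13441284 0.02      ] [0.47566659 0.03037122 0.002     ] [0.41776028 0.04153419 0.002     ] 
heel [0.46382609 0.12950333 0.02      ] thin [0.44671343 0.0359527  0.002     ] 79.63383287554569 0.09679134005023374 
dot [ 0.4550211  -0.00912991  0.062     ]
[0.43908242 0.02703586 0.06      ] [0.64646597 0.01682332 0.06      ] left edge
```

```bash
python3 -c "
from h import *
row((.4665,.147,.16,79.6),(.4665,.147,.079,79.6))"
```

```text
[0.0506 0.0076 0.0602] [0.0002 0.0004 0.0056]
[0.0506 0.0076 0.1412] [0.0002 0.0004 0.0056]
```

Request:
{"api": "carry_out", "payload": {
  "steps": [0.0506,0.0076,0.02,0,0,0.006,0.3,0.0506,0.0076,0.06,0,0,0.006,0.3,0.0506,0.0076,0.085,0,0,0.006,0.3,0.0506,0.0076,0.11,0,0,0.006,0.3,0.0506,0.0076,0.125,0,0,0.006,0.3,0.0506,0.0076,0.135,0,0,0.006,0.3,0.0506,0.0076,0.141,0,0,0.006,0.3,0.0506,0.0076,0.141,0,0,0.006,0.3,0.0506,0.0076,0.141,0,0,0.006,0.3]
}}

```text
time_s: 2.75
eef_pos: [0.4673, 0.1478, 0.0797]
eef_rot: [0.0, 0.768, 0.64, 0.001]
wrist_force: [0.2, -0.2, 0.2]
opening: 0.304
grasp_force: 0.0
```

```bash
python3 -c "
from h import *
snap('wrist','w2.png');o=ctrl.get_obs();print(o['eef_pos'],o['opening'],o['wrist_force'])
b=snap('scene','s2.png')
cv2.imwrite('pics/s2c.png',cv2.resize(b[205:340,225:405,::-1],None,fx=4,fy=4,interpolation=cv2.INTER_CUBIC))
w=cv2.imread('pics/w2.png');c=cv2.imread('pics/s2c.png')
cv2.imwrite('pics/m2.png',np.hstack([cv2.resize(w,(400,300)),cv2.resize(c,(400,300))]))
"
```

```text
[0.46738569 0.14789985 0.07984362] 0.301622751713857 [0.38613137 0.16157905 1.11444047]
```

View pics/m2.png

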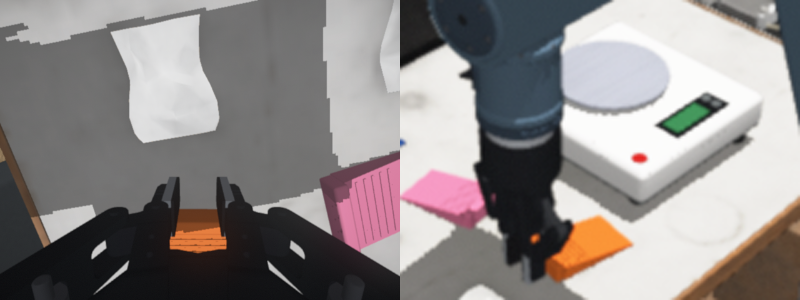

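```bash
python3 -c "
from h import *
n=12
P=[(.4656,.139,.079,79.6)]+[tuple(np.array([.4656,.139,.079,79.6])+k/n*np.array([-.0077,-.052,0,8.4])) for k in range(2,n+1,2)]
row(*P)"
```

```text
[-0.0092 -0.0001  0.0008] [ 0.0017 -0.0004  0.0004]
[-0.0179  0.0002  0.0008] [ 0.0017 -0.0004 -0.024 ]
[-0.0267  0.0005  0.0008] [ 0.0017 -0.0004 -0.0484]
[-0.0355  0.0008  0.0008] [ 0.0017 -0.0004 -0.0729]
[-0.0442  0.0011  0.0008] [ 0.0018 -0.0003 -0.0973]
[-0.053   0.0014  0.0008] [ 0.0018 -0.0003 -0.1217]
[-0.0617  0.0017  0.0008] [ 0.0018 -0.0003 -0.1462]
```

Request:
{"api": "carry_out", "payload": {
  "steps": [-0.005,0,0.0005,0,0,0,0.3,-0.009,0,0.0005,0,0,0,0.3,-0.0135,0,0.0005,0,0,-0.012,0.3,-0.018,0,0.0005,0,0,-0.024,0.3,-0.0225,0,0.0005,0,0,-0.036,0.3,-0.027,0.0005,0.0005,0,0,-0.048,0.3,-0.0315,0.0005,0.0005,0,0,-0.061,0.3,-0.0355,0.001,0.0005,0,0,-0.073,0.3,-0.04,0.001,0.0005,0,0,-0.085,0.3,-0.0445,0.001,0.0005,0,0,-0.097,0.3,-0.0485,0.001,0.0005,0,0,-0.11,0.3,-0.053,0.0015,0.0005,0,0,-0.122,0.3,-0.0575,0.0015,0.0005,0,0,-0.134,0.3,-0.0615,0.0015,0.0005,0,0,-0.146,0.3,-0.0615,0.0015,0.0005,0,0,-0.146,0.3]
}}

```text
time_s: 4.35
eef_pos: [0.457, 0.0868, 0.0784]
eef_rot: [0.0, 0.719, 0.695, -0.0]
wrist_force: [-0.3, 0.5, -0.5]
opening: 0.295
grasp_force: 0.0
```

```bash
python3 -c "
from h import *
o=ctrl.get_obs();print(o['eef_pos'],o['eef_rot'],o['wrist_force'])
w=snap('wrist','w3.png');a=snap('top','t3.png')
r=lambda m:cv2.resize(m[:,:,::-1],(400,300),interpolation=cv2.INTER_CUBIC)
cv2.imwrite('pics/m3.png',np.hstack([r(w),r(a[220:310,215:335])]))
"
```

```text
[0.45695773 0.08683184 0.0783833 ] [ 1.57781454e-05  7.19359917e-01  6.94637534e-01 -7.54340670e-05] [-0.29923329  0.53462904 -0.47838409]
```

View pics/m3.png

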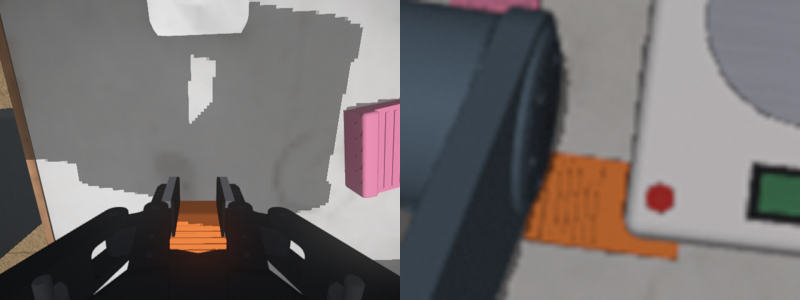

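Wrist half: the wedge sits square between the fingers. Top half: the thin corner shows at panel (677,258), the lower edge starts at about (525,240), the upper edge meets the housing at about (630,165), and the dot is at (660,197).

```bash
python3 -c "
from h import *
T=lambda u,v,z: ray('top',215+(u-400)/3.333,220+v/3.333,z).round(4)
print(T(677,258,.002),T(525,240,.016),T(630,163,.008),T(557,153,.018),T(660,197,.062))
"
```

```text
[ 0.4253 -0.02    0.002 ] [0.427  0.0727 0.016 ] [0.4809 0.0145 0.008 ] [0.4817 0.0591 0.018 ] [ 0.455  -0.0101  0.062 ]
```

Request:
{"api": "carry_out", "payload": {
  "steps": [-0.003,0,0,0,0,0,0.3,-0.006,0,0,0,0,0,0.3,-0.009,0,0,0,0,0,0.3,-0.012,0,0,0,0,0,0.3,-0.012,0,0,0,0,0,0.3]
}}

```text
time_s: 4.95
eef_pos: [0.4566, 0.0749, 0.0784]
eef_rot: [0.0, 0.72, 0.694, -0.0]
wrist_force: [0.4, 0.2, 0.1]
opening: 0.3
grasp_force: 0.0
```

Request:
{"api": "carry_out", "payload": {
  "steps": [-0.001,0,0,0,0,0,0.3,-0.002,0,0,0,0,0,0.3,-0.002,0,0,0,0,0,0.3]
}}

```text
time_s: 5.25
eef_pos: [0.4565, 0.0732, 0.0784]
eef_rot: [0.0, 0.719, 0.695, -0.0]
wrist_force: [0.2, -0.7, -0.7]
opening: 0.296
grasp_force: 0.0
```

Request:
{"api": "carry_out", "payload": {
  "steps": [-0.001,0,0,0,0,0,0.3,-0.002,0,0,0,0,0,0.3,-0.002,0,0,0,0,0,0.3]
}}

```text
time_s: 5.55
eef_pos: [0.4565, 0.0712, 0.0784]
eef_rot: [0.0, 0.719, 0.695, -0.0]
wrist_force: [0.1, 0.3, 0.6]
opening: 0.303
grasp_force: 0.0
```

Request:
{"api": "carry_out", "payload": {
  "steps": [-0.001,0,0,0,0,0,0.3,-0.002,0,0,0,0,0,0.3,-0.002,0,0,0,0,0,0.3]
}}

```text
time_s: 5.85
eef_pos: [0.4564, 0.0692, 0.0784]
eef_rot: [0.0, 0.719, 0.695, -0.0]
wrist_force: [-0.2, 0.7, 0.5]
opening: 0.304
grasp_force: 0.0
```

Request:
{"api": "carry_out", "payload": {
  "steps": [-0.0005,0,0,0,0,0,0.3,-0.001,0,0,0,0,0,0.3,-0.001,0,0,0,0,0,0.3]
}}

```text
time_s: 6.15
eef_pos: [0.4563, 0.0683, 0.0784]
eef_rot: [-0.0, 0.719, 0.695, -0.0]
wrist_force: [0.9, 0.1, -0.2]
opening: 0.299
grasp_force: 0.0
```

Request:
{"api": "carry_out", "payload": {
  "steps": [-0.0005,0,0,0,0,0,0.3,-0.001,0,0,0,0,0,0.3,-0.001,0,0,0,0,0,0.3]
}}

```text
time_s: 6.45
eef_pos: [0.4563, 0.0673, 0.0784]
eef_rot: [-0.0, 0.719, 0.695, -0.0]
wrist_force: [-0.5, -0.4, -0.7]
opening: 0.301
grasp_force: 0.0
```

Request:
{"api": "carry_out", "payload": {
  "steps": [-0.0005,0,0,0,0,0,0.3,-0.001,0,0,0,0,0,0.3,-0.001,0,0,0,0,0,0.3]
}}

```text
time_s: 6.75
eef_pos: [0.4563, 0.0662, 0.0784]
eef_rot: [0.0, 0.719, 0.695, -0.0]
wrist_force: [-0.5, -1.1, -0.7]
opening: 0.296
grasp_force: 0.0
```

Request:
{"api": "carry_out", "payload": {
  "steps": [-0.0005,0,0,0,0,0,0.3,-0.001,0,0,0,0,0,0.3,-0.001,0,0,0,0,0,0.3]
}}

```text
time_s: 7.05
eef_pos: [0.4562, 0.0652, 0.0784]
eef_rot: [0.0, 0.719, 0.695, -0.0]
wrist_force: [-0.8, 0.1, -0.2]
opening: 0.297
grasp_force: 0.0
```

Request:
{"api": "carry_out", "payload": {
  "steps": [-0.0005,0,0,0,0,0,0.3,-0.001,0,0,0,0,0,0.3,-0.001,0,0,0,0,0,0.3]
}}

```text
time_s: 7.35
eef_pos: [0.4562, 0.0643, 0.0784]
eef_rot: [0.0, 0.719, 0.695, -0.0]
wrist_force: [-0.2, 0.3, -0.1]
opening: 0.301
grasp_force: 0.0
```

Request:
{"api": "carry_out", "payload": {
  "steps": [-0.0005,0,0,0,0,0,0.3,-0.001,0,0,0,0,0,0.3,-0.001,0,0,0,0,0,0.3]
}}

```text
time_s: 7.65
eef_pos: [0.4561, 0.0634, 0.0784]
eef_rot: [-0.0, 0.719, 0.695, 0.0]
wrist_force: [0.6, 1.5, 0.2]
opening: 0.302
grasp_force: 0.7
```

Request:
{"api": "carry_out", "payload": {
  "steps": [-0.0005,0,0,0,0,0,0.3,-0.001,0,0,0,0,0,0.3,-0.001,0,0,0,0,0,0.3]
}}

```text
time_s: 7.95
eef_pos: [0.4561, 0.0626, 0.0784]
eef_rot: [-0.0, 0.719, 0.695, 0.0]
wrist_force: [1.1, 4.8, 0.3]
opening: 0.298
grasp_force: 2.5
```

Request:
{"api": "carry_out", "payload": {
  "steps": [-0.0005,0,0,0,0,0,0.3,-0.001,0,0,0,0,0,0.3,-0.001,0,0,0,0,0,0.3]
}}

```text
time_s: 8.25
eef_pos: [0.456, 0.0619, 0.0784]
eef_rot: [-0.0, 0.719, 0.695, 0.0]
wrist_force: [0.5, 6.5, 0.3]
opening: 0.298
grasp_force: 3.6
```

Request:
{"api": "carry_out", "payload": {
  "steps": [-0.0005,0,0,0,0,0,0.3,-0.001,0,0,0,0,0,0.3,-0.001,0,0,0,0,0,0.3,-0.001,0,0,0,0,0,0.3]
}}

```text
time_s: 8.65
eef_pos: [0.4559, 0.0611, 0.0784]
eef_rot: [-0.001, 0.72, 0.694, 0.0]
wrist_force: [0.2, 8.1, 1.6]
opening: 0.301
grasp_force: 4.1
```

```bash
python3 -c "
from h import *
o=ctrl.get_obs();print(o['wrist_force'])
row((.4565,.085,.0784,88),(.4565,.085,.20,88),(.4545,-.0085,.20,88),(.4545,-.0085,.145,88))"
```

```text
[0.15041604 8.11111619 1.60905675]
[ 0.0239 -0.0002  0.    ] [-0.0004 -0.0015 -0.0005]
[ 0.024  -0.0003 -0.1216] [-0.0004 -0.0015 -0.0005]
[-0.0695  0.001  -0.1217] [-0.0004 -0.0015 -0.0005]
[-0.0695  0.0011 -0.0667] [-0.0004 -0.0015 -0.0005]
```

Request:
{"api": "carry_out", "payload": {
  "steps": [0.008,0,0,0,0,0,0.3,0.024,0,0,0,0,0,0.3,0.024,0,-0.04,0,0,0,0,0.024,0,-0.08,0,0,0,0,0.024,0,-0.12,0,0,0,0,0.024,0,-0.12,0,0,0,0,0.024,0,-0.12,0,0,0,0]
}}

```text
time_s: 9.35
eef_pos: [0.4575, 0.0842, 0.1993]
eef_rot: [0.001, 0.719, 0.695, 0.001]
wrist_force: [0.8, -0.9, -0.7]
opening: -0.004
grasp_force: 0.0
```

```bash
python3 -c "
from h import *
o=ctrl.get_obs();print(o['eef_pos'],o['eef_rot'],o['wrist_force'],o['opening'])
w=snap('wrist','w4.png');a=snap('scene','s4.png')
print(ctrl.camera_params('scene')['cx'])
r=lambda m:cv2.resize(m[:,:,::-1],(400,300),interpolation=cv2.INTER_CUBIC)
cv2.imwrite('pics/m4.png',np.hstack([r(w),r(a[205:340,225:405])]))
"
```

```text
[0.45753222 0.0842134  0.19931031] [1.27549520e-03 7.19323081e-01 6.94674178e-01 6.82384589e-04] [ 0.80266232 -0.94826143 -0.74155151] -0.004024978804889862
316.1487835865156
```

View pics/m4.png

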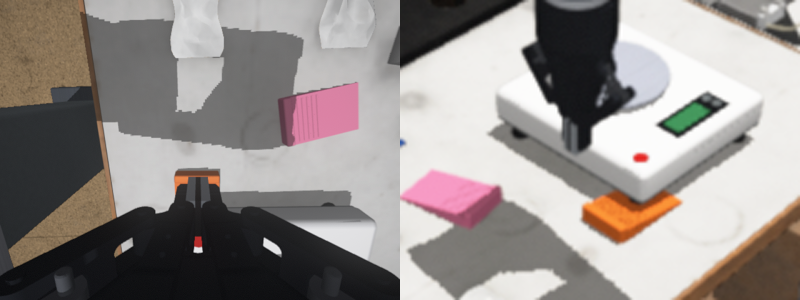

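The scale hasn't moved: the dot is at scene pixel (333,276), as before. The wedge is under the corner. The wrist view has the dot at about (317,386).

```bash
python3 -c "
from h import *
print(ray('wrist',317,386,.062))
row((.455,-.0085,.20,88),(.455,-.0085,.150,88),(.455,-.0085,.138,88))"
```

```text
[ 0.45202653 -0.00797002  0.062     ]
[-0.0928  0.0022 -0.0028] [-0.0021  0.0003 -0.0001]
[-0.0928  0.0023  0.0472] [-0.0021  0.0003 -0.0001]
[-0.0928  0.0023  0.0592] [-0.0021  0.0003 -0.0001]
```

Request:
{"api": "carry_out", "payload": {
  "steps": [-0.045,0.0015,-0.002,0,0,0,0,-0.093,0.0015,-0.002,0,0,0,0,-0.093,0.0015,0.025,0,0,0,0,-0.093,0.0015,0.045,0,0,0,0,-0.093,0.0015,0.055,0,0,0,0,-0.093,0.0015,0.059,0,0,0,0,-0.093,0.0015,0.059,0,0,0,0,-0.093,0.0015,0.059,0,0,0,0]
}}

```text
time_s: 10.25
eef_pos: [0.4556, -0.0085, 0.1398]
eef_rot: [0.0, 0.719, 0.695, 0.0]
wrist_force: [0.4, -0.1, 0.4]
opening: 0.001
grasp_force: 0.0
```

Request:
{"api": "carry_out", "payload": {
  "steps": [0,0,0.001,0,0,0,0,0,0,0.002,0,0,0,0,0,0,0.002,0,0,0,0]
}}

```text
time_s: 10.55
eef_pos: [0.4553, -0.0086, 0.1377]
eef_rot: [0.0, 0.719, 0.695, 0.0]
wrist_force: [-0.6, -0.5, -0.5]
opening: -0.001
grasp_force: 0.0
```

Request:
{"api": "carry_out", "payload": {
  "steps": [0,0,0.0007,0,0,0,0,0,0,0.0014,0,0,0,0,0,0,0.002,0,0,0,0,0,0,0.002,0,0,0,0]
}}

```text
time_s: 10.95
eef_pos: [0.4551, -0.0087, 0.1353]
eef_rot: [-0.0, 0.719, 0.695, -0.0]
wrist_force: [0.3, -1.0, -0.8]
opening: 0.002
grasp_force: 0.0
```

Request:
{"api": "carry_out", "payload": {
  "steps": [0,0,0.0005,0,0,0,0,0,0,0.001,0,0,0,0,0,0,0.001,0,0,0,0]
}}

```text
time_s: 11.25
eef_pos: [0.4552, -0.0087, 0.1346]
eef_rot: [-0.0, 0.719, 0.695, -0.0]
wrist_force: [-1.5, 0.5, 3.8]
opening: -0.004
grasp_force: 2.0
```

Request:
{"api": "carry_out", "payload": {
  "steps": [0,0,0.0005,0,0,0,0,0,0,0.001,0,0,0,0,0,0,0.001,0,0,0,0]
}}

```text
time_s: 11.55
eef_pos: [0.4553, -0.0087, 0.1345]
eef_rot: [-0.0, 0.719, 0.695, -0.0]
wrist_force: [-5.8, 1.6, 14.9]
opening: -0.0
grasp_force: 7.7
```

Request:
{"api": "carry_out", "payload": {
  "steps": [0,0,0.0005,0,0,0,0,0,0,0.001,0,0,0,0,0,0,0.001,0,0,0,0]
}}

```text
time_s: 11.85
eef_pos: [0.4553, -0.0087, 0.1344]
eef_rot: [-0.0, 0.719, 0.695, -0.0]
wrist_force: [-10.6, 1.8, 25.5]
opening: 0.003
grasp_force: 12.8
```

Request:
{"api": "carry_out", "payload": {
  "steps": [0,-0.0005,0,0,0,0,0,0,-0.001,0,0,0,0,0,0,-0.001,0,0,0,0,0,0,-0.001,0,0,0,0,0,0,-0.001,0,0,0,0,0]
}}

```text
time_s: 12.35
eef_pos: [0.4551, -0.0087, 0.1344]
eef_rot: [0.001, 0.719, 0.695, 0.001]
wrist_force: [-6.3, 2.6, 20.8]
opening: -0.004
grasp_force: 10.6
```

Request:
{"api": "carry_out", "payload": {
  "steps": [0,0,-0.001,0,0,0,0,0,0,-0.003,0,0,0,0,0,0,-0.01,0,0,0,0,0,0,-0.03,0,0,0,0,0,0,-0.07,0,0,0,0,0.04,0,-0.1,0,0,0,0,0.08,0,-0.1,0,0,0,0,0.12,0,-0.1,0,0,0,0,0.12,0,-0.1,0,0,0,0]
}}

```text
time_s: 13.25
eef_pos: [0.4579, 0.1149, 0.2329]
eef_rot: [-0.0, 0.718, 0.696, 0.001]
wrist_force: [-0.6, -0.7, -0.2]
opening: 0.004
grasp_force: 0.0
```

```bash
python3 -c "
from h import *
o=ctrl.get_obs();print(o['eef_pos'],o['wrist_force'])
w=snap('wrist','w5.png');a=snap('scene','s5.png')
r=lambda m:cv2.resize(m[:,:,::-1],(400,300),interpolation=cv2.INTER_CUBIC)
cv2.imwrite('pics/m5.png',np.hstack([r(w),r(a[205:340,225:405])]))
"
```

```text
[0.45794016 0.11488809 0.23294316] [-0.59444758 -0.69077138 -0.18997469]
```

View pics/m5.png

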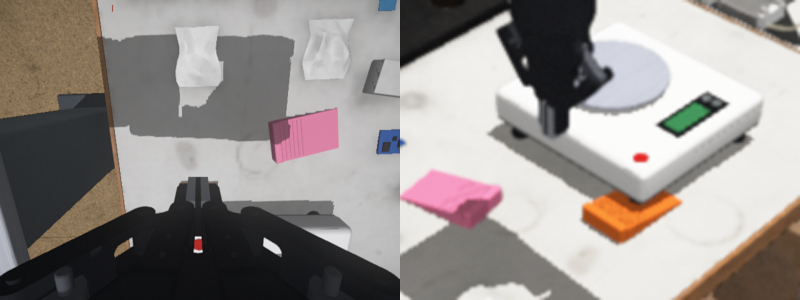

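The scene half matches the picture taken before the press: dot at panel (641,157), wedge still under the corner, hand clear.

```bash
python3 -c "
from h import *
print(ctrl.hand_in())"
```

```text
the job is handed in; nothing more can be done
None
```

The orange wedge is snug under the short foot, about 2.5 mm past first contact. The corner held under a press of about 25 N on the red dot, the scale did not visibly move, the hand is clear, and the job was handed in at about 13 s.

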